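Sort the adhesives and the loupe onto their colour-coded saucers

TASK

The adhesive bottles and the eye loupe have been left all over the grey sorting board. Put each where it belongs: each bottle into the drip saucer of the same colour as its band, and the loupe into the black saucer, all standing upright and flat on the saucer's floor inside the lip, and let go of them all.

Things in the scene. Friction and masses are not known exactly. Their poses are not given: they have to be found in the camera images.
- bottle_blue: Small white plastic adhesive bottle with a blue band round its body and a blue dot (21 mm) on its white screw cap; 42 mm diameter, 75 mm tall, about 0.06 to 0.13 kg, standing upright on the raised grey board (its top is 48 mm above the table). Grip it round the body, whose solid part reaches 62 mm above the underside, the cap above that cannot be felt. Origin: centre of the underside; z up along the bottle. It belongs in the blue saucer.
- bottle_green: Small white plastic adhesive bottle with a green band round its body and a green dot (21 mm) on its white screw cap; 34 mm diameter, 48 mm tall, about 0.06 to 0.13 kg, standing upright on the raised grey board (its top is 48 mm above the table). Grip it round the body, whose solid part reaches 39 mm above the underside, the cap above that cannot be felt. Origin: centre of the underside; z up along the bottle. It belongs in the green saucer.
- bottle_yellow: Small white plastic adhesive bottle with a yellow band round its body and a yellow dot (21 mm) on its white screw cap; 34 mm diameter, 50 mm tall, about 0.06 to 0.13 kg, standing upright on the raised grey board (its top is 48 mm above the table). Grip it round the body, whose solid part reaches 41 mm above the underside, the cap above that cannot be felt. Origin: centre of the underside; z up along the bottle. It belongs in the yellow saucer.
- loupe: Black eye loupe, a short cylinder of 32 mm diameter and 27 mm height with a bluish-grey glass on top, about 0.03 to 0.06 kg, standing upright on the raised grey board (its top is 48 mm above the table). Origin: centre of the underside; z up, towards the glass. Grip it near its top to keep the fingers clear of a saucer's lip. It belongs in the black saucer.
- saucer_blue: Low round blue saucer, fixed on the grey board, 83 mm outer diameter, with a lip whose top is 7 mm above the board and a flat well inside it of 74 mm diameter whose floor is 3 mm above the board. Origin: centre of the underside, on the board; z up. It is the place of the blue-banded bottle.
- saucer_green: Low round green saucer, fixed on the grey board, 83 mm outer diameter, with a lip whose top is 7 mm above the board and a flat well inside it of 74 mm diameter whose floor is 3 mm above the board. Origin: centre of the underside, on the board; z up. It is the place of the green-banded bottle.
- saucer_yellow: Low round yellow saucer, fixed on the grey board, 83 mm outer diameter, with a lip whose top is 7 mm above the board and a flat well inside it of 74 mm diameter whose floor is 3 mm above the board. Origin: centre of the underside, on the board; z up. It is the place of the yellow-banded bottle.
- saucer_black: Low round black saucer, fixed on the grey board, 83 mm outer diameter, with a lip whose top is 7 mm above the board and a flat well inside it of 74 mm diameter whose floor is 3 mm above the board. Origin: centre of the underside, on the board; z up. It is the place of the loupe.
Mind the look-alikes: they are no part of the job. There is more than one size of the loupe; the one meant has the size given above.

How it is judged:
By the outcome, as a careful person would: the job done as asked, in the order asked, and still so for the second after the job is handed in, with the robot touching nothing.
It also fails if it takes over 104 s, if anything falls off the work surface, if the arm or the gripper's body presses on something with over 40 N, if the wrist force passes 120 N, or if a joint passes its speed limit or range.

ROBOT

A 6-joint arm with a two-finger parallel gripper is mounted at the origin on a cart in front of the work surface, level with it; the furniture and walls round the work are solid. World frame = base frame: x ahead of the robot, y to its left, z up, the work surface at z = 0. Lengths are in mm, angles in rad, forces in N, time in s.
With the tool pointing down it reaches from about 275 to 1000 mm from the base axis. Payload 8.4 kg.
Tool frame: the origin (TCP) lies at the very end of the fingers, on their centre line; the grasp point (between the pads) lies 19 mm behind it; z points along the fingers, y is the direction in which the jaws open and shut (so a half turn about z gives the same grasp; the last joint's range is limited). The gripper opens to 85 mm and grips with 20 to 120 N. Pads are 22 mm wide; open, the fingers measure 114 mm over their backs; the gripper's body (76 mm by 85 mm) begins 54 mm behind the grasp point. The pads swing forward as they close: fully open they stand 13 mm farther back than shut.
Start: joints at [1.115, 0.353, 1.633, -0, 1.155, -0.002], TCP at [273.989, 561.745, 231.281] pointing down, gripper open.
Joint ranges: [-2.63, 2.63], [-0.92, 2.1], [0.06, 2.66], [-1.3, 4.44], [0, 2.69], [-3.02, 3.02]. Speed limits (rad/s): [2.22, 2.22, 2.79, 3.14, 3.14, 3.14].

INTERFACE

Orientations are given as [roll, pitch, yaw] about the fixed x, y, z axes, in that order (R = Rz(yaw) Ry(pitch) Rx(roll)).
In Python, from rig import sense, grab_frame, get_calibration, sign_off, boxes_of, trace gives the robot as it stands.
- The arm moves only by the tool servo_tool, never from a script. Its argument "rows" is a list of rows, each a list of 3 entries, a list of its own where there are three numbers: the finger opening in mm, from 0 to 85.4, then the shift along the tool's x, y, z in mm, then the turn, a rotation vector about the tool's x, y, z in degrees. A call has 1 to 8 rows; each row shifts and turns the commanded pose from where the row before left it, along the tool's axes as they then stand; what a row does not reach is not made up. A row lasts 1/8 s, in which the tool goes at most 62.5 mm and 10.7 degrees, less where a joint would pass 70% of its speed; a pose out of reach is approached as far as the arm can. A call is refused whole if a number of a shift passes 62.5 or a number of a turn 10.7, either way. A call with a gripper value outside its range is refused whole. The fingers move at their own pace and stop on an object; "force" is the grip in N (left out, the last holds). Time passes only in rows, so rows that do not move let the fingers close. It gives the time, the measured TCP pose, the force and the opening at its end, in the units of the state.
- sense(): the state, without advancing time (a new reading comes with each control period).
- grab_frame(name): name is "scene" or "side" or "wrist"; returns the picture (400x640x3 uint8, blue, green, red); there is no depth.
- get_calibration(name): a dict with "intrinsics" (3x3 intrinsics, pixels), "world_to_cam" (4x4, takes a point from world to camera coordinates). Camera axes: x right, y down, z forward; pixel columns grow to the right and rows downward; lengths in mm; the calibration is good to about 2 mm. The wrist camera is an equidistant fisheye: a pixel r from the principal point sees the ray r / f radians off the axis. A picture is of the moment at which its call begins: read the wrist's pose just before it. get_calibration takes no time and is no camera call; for the wrist camera it gives the pose at the moment of the call.
- sign_off(): hands the job in, once; it reports no verdict.
Trained networks look in the newest picture that a camera, given by its name, has taken for a name from the list of things; names that differ only in an ending like _2 or _b are one class to them, and where a whole thing is asked for, a point or a joint stands for the part that bears it (a point fixed in the world has none). Each returns a list of dicts, best first, with "conf" (0 to 1); they miss things now and then, are a little off and sometimes report something else, mostly with a low value. They report only what shows in the picture. A call takes as long as a camera call. They do not tell look-alikes from the thing itself.
- boxes_of(camera, thing): "centre" ([x, y, z] in mm, in the coordinates of the camera as it stood for that picture, good to about 4 mm: the middle of the surface that is visible of it).
- trace(camera, thing): "mask" (400x640 bool, what is visible of it).
The state is a dict: "clock": time; "qpos": joint angles; "qvel": joint speeds; "joint_efforts": joint torques, N m; "eef_pos": TCP position; "tcp_rot": TCP orientation; "contact_force": force on the tool from outside, world axes, zero at the start; "wrist_torque": the same for the moment, N m; "opening": opening from 0.0 (shut) to 1.0 (fully open).
Only numpy, scipy, OpenCV 4.12 (cv2) and the standard library are available. Lean on these libraries where they do the work, as an engineer would, in place of code of your own. Each camera call takes 0.05 s, during which the arm holds its last target. There are 200 camera calls.

## Working session

There is one attempt and no reset: what is moved stays moved. The work goes in short steps, Python scripts to look and compute and a tool call to move; the robot and the scene stay as the last step left them, time stands still between calls to the robot, and variables do not carry over. Pictures are saved under pics/ and viewed, about 12 in all and at most 16, crops included, and the job is handed in when it is done.

Besides the shell and the picture viewer there is one more tool, called after ">>>" as name([rows], argument=value, ...), one row to a line, values as JSON. servo_tool: Moves the arm, as the interface text tells. Its arguments: {"type":"object","properties":{"rows":{"type":"array","items":{"type":"array"}},"force":{"type":"number"}},"required":["rows"]}

```bash
mkdir -p pics; ls; python3 - <<'E'
from rig import *
import cv2,numpy as np
np.set_printoptions(precision=3,suppress=True)
s=sense();print(s)
for n in ("scene","side","wrist"):
    f=grab_frame(n);cv2.imwrite(f"pics/{n}0.png",f)
    c=get_calibration(n);print(n,np.array(c["intrinsics"]),np.array(c["world_to_cam"]))
    T=np.linalg.inv(np.array(c["world_to_cam"]))
    for t in ("bottle_blue","bottle_green","bottle_yellow","loupe","saucer_blue","saucer_green","saucer_yellow","saucer_black"):
        if n=="side":continue
        for b in boxes_of(n,t):
            print(n,t,round(b["conf"],2),(T@np.append(b["centre"],1))[:3].round(0))
E
```

```text
pics
{'clock': 0.0, 'qpos': array([ 1.115,  0.354,  1.634, -0.   ,  1.155, -0.002]), 'qvel': array([ 0.   , -0.001,  0.002,  0.001,  0.   , -0.001]), 'joint_efforts': array([  0.002, -60.525, -34.205,   0.   ,   0.01 ,   0.   ]), 'eef_pos': array([273.757, 561.286, 230.525]), 'tcp_rot': array([-3.14 ,  0.   ,  2.688]), 'contact_force': array([ 0.072, -0.573, -0.347]), 'wrist_torque': array([0.048, 0.009, 0.023]), 'opening': 1.0037476086311936}
scene [[484.094   0.    307.123]
 [  0.    484.094 192.895]
 [  0.      0.      1.   ]] [[  -0.819   -0.574    0.008  458.293]
 [  -0.436    0.613   -0.659  309.473]
 [   0.373   -0.543   -0.752 1420.284]
 [   0.       0.       0.       1.   ]]
scene bottle_blue 0.54 [424. 188. 103.]
scene loupe 0.56 [738. 353.  34.]
scene saucer_blue 0.8 [ 569. -394.   53.]
scene saucer_black 0.18 [ 569. -395.   53.]
side [[376.865   0.    318.254]
 [  0.    376.865 201.205]
 [  0.      0.      1.   ]] [[  -0.997   -0.072    0.018  585.744]
 [  -0.061    0.659   -0.75   114.309]
 [   0.042   -0.749   -0.662 1089.743]
 [   0.       0.       0.       1.   ]]
wrist [[309.707   0.    317.267]
 [  0.    309.707 204.009]
 [  0.      0.      1.   ]] [[   0.438    0.899   -0.002 -624.829]
 [   0.867   -0.421    0.266  -35.234]
 [   0.238   -0.118   -0.964  379.544]
 [   0.       0.       0.       1.   ]]
wrist bottle_blue 0.93 [434. 197.  87.]
wrist saucer_black 0.64 [ 420. -349.   52.]
```

View pics/scene0.png

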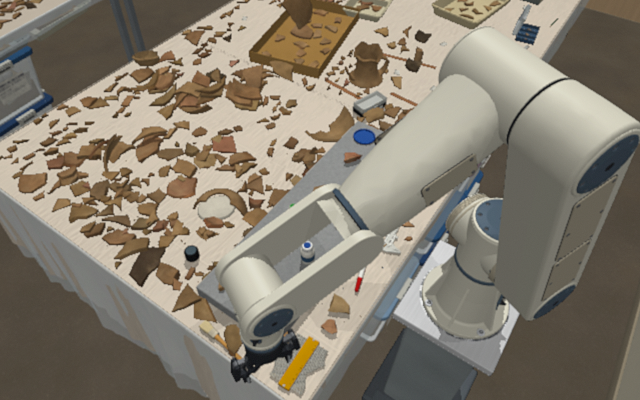

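View pics/side0.png

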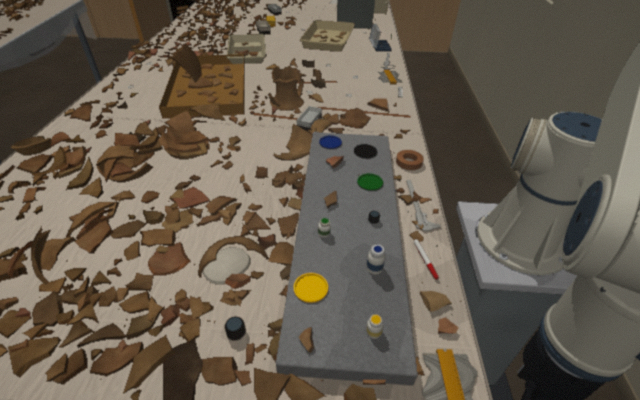

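View pics/wrist0.png

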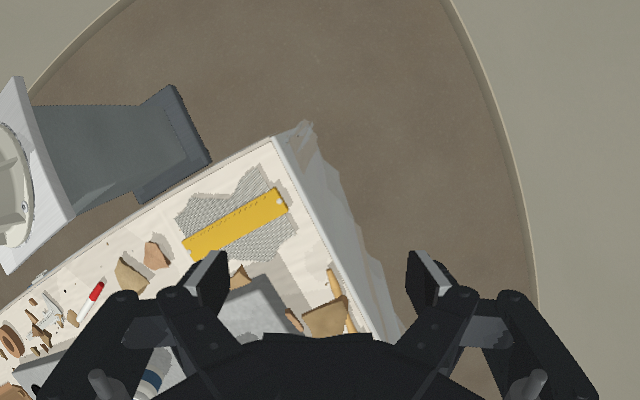

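Side view shows all of it: saucers blue (330,142), black (366,151), green (370,182), yellow (311,288); bottles green (324,226), blue (376,257), yellow (375,325). The small loupe on the board is at (374,216), and a larger one is on the table at (235,328). The wrist view looks mostly off the table.

```bash
cat > h.py <<'E'
from rig import *
import cv2,numpy as np
np.set_printoptions(precision=1,suppress=True)
def cal(n):
    c=get_calibration(n);return np.array(c["intrinsics"]),np.array(c["world_to_cam"])
def unproj(n,uv,z,C=None):
    K,W=C or cal(n);u=np.array(uv,float);p=(u-K[:2,2])/K[0,0]
    if n=="wrist":
        r=np.hypot(*p);d=np.array([*(p/r*np.sin(r)),np.cos(r)])
    else: d=np.array([*p,1.])
    T=np.linalg.inv(W);d=T[:3,:3]@d;o=T[:3,3]
    return (o+d*(z-o[2])/d[2])
def worldmask(n,m,z,C=None):
    c=cv2.findContours(m.astype(np.uint8),cv2.RETR_EXTERNAL,cv2.CHAIN_APPROX_NONE)[0]
    c=max(c,key=cv2.contourArea)[:,0]
    return np.array([unproj(n,q,z,C)[:2] for q in c],np.float32)
E
python3 - <<'E'
from h import *
C=cal("side");K,W=C;T=np.linalg.inv(W)
f=cv2.imread("pics/side0.png")
grab_frame("side")
for t in ("bottle_blue","bottle_green","bottle_yellow","loupe","saucer_blue","saucer_green","saucer_yellow","saucer_black"):
    for b in boxes_of("side",t)[:3]: print(t,round(b["conf"],2),(T@np.append(b["centre"],1))[:3])
hsv=cv2.cvtColor(f,cv2.COLOR_BGR2HSV)
def blob(name,uv,z,lo,hi,r=26):
    m=cv2.inRange(hsv,np.array(lo),np.array(hi))
    k=np.zeros_like(m);k[max(0,uv[1]-r):uv[1]+r,uv[0]-r:uv[0]+r]=1;m=m*k
    n,l,st,ce=cv2.connectedComponentsWithStats(m)
    i=min((i for i in range(1,n) if st[i,4]>8),key=lambda i:np.hypot(*(ce[i]-uv)))
    w=worldmask("side",l==i,z,C);print(name,st[i],ce[i],"->",unproj("side",ce[i],z,C)[:2],"rect",cv2.minAreaRect(w)[1])
G=([45,110,30],[85,255,255]);B=([100,130,40],[130,255,255]);Y=([18,130,90],[35,255,255]);K_=([0,0,0],[180,255,60])
blob("sB",(330,142),55,*B,20);blob("sK",(366,151),55,*K_,20);blob("sG",(370,182),55,*G,20);blob("sY",(311,288),55,*Y)
blob("bB",(376,250),123,*B,8);blob("bG",(324,220),96,*G,7);blob("bY",(375,319),98,*Y,8)
blob("loupe",(374,216),60,*K_,14);blob("loupe_big",(235,328),20,*K_,18)
for c in ((310,135),(388,136),(413,377),(279,366)): print("board",unproj("side",c,48,C)[:2])
cv2.imwrite("pics/side_c.png",cv2.resize(f[120:385,230:450],None,fx=2.25,fy=2.25,interpolation=cv2.INTER_CUBIC))
E
```

```text
bottle_blue 0.91 [438.2 188.8  95.8]
bottle_blue 0.56 [589.6 256.2  52.5]
bottle_green 0.54 [567.5  79.   82.3]
bottle_yellow 0.83 [447.4 358.6  81.3]
bottle_yellow 0.69 [428.8  12.4  72.8]
loupe 0.95 [748.3 354.4  34. ]
saucer_blue 0.64 [ 569.4 -385.9   54.3]
saucer_blue 0.27 [ 447.4 -339.8   49.5]
saucer_green 0.68 [ 434.6 -166.1   50.9]
saucer_yellow 0.64 [591.8 249.8  51.7]
saucer_yellow 0.31 [445.3 358.   80.5]
saucer_black 0.5 [ 446.5 -340.3   50.2]
sB [320 136  21  12 201] [330.1 141.8] -> [ 572.9 -384.7] rect (73.01298522949219, 73.97979736328125)
sK [354 144  23  15 270] [365.1 150.9] -> [ 447.5 -337.8] rect (77.85723876953125, 88.91197204589844)
sG [358 174  25  16 313] [369.9 181.5] -> [ 436.1 -165.3] rect (77.61637115478516, 76.47367095947266)
sY [293 273  36  30 844] [310.5 287.3] -> [588.5 251.8] rect (82.96612548828125, 82.20797729492188)
bB [375 247   6   5  25] [377.4 248.8] -> [436.1 177.8] rect (13.244721412658691, 11.829380989074707)
bG [322 219   6   4  22] [324.5 220.4] -> [567.7  65.4] rect (13.538727760314941, 11.377944946289062)
bY [371 315  10   9  74] [375.6 318.9] -> [444.6 349.7] rect (19.382043838500977, 18.688575744628906)
loupe [368 211  12  13 103] [373.4 218. ] -> [432.    6.4] rect (49.66623306274414, 29.716203689575195)
loupe_big [225 318  20  22 229] [235.5 331.4] -> [746.7 358.3] rect (41.03377151489258, 51.079689025878906)
board [ 650.5 -434.7]
board [ 358.5 -457.2]
board [369.  441.2]
board [635.3 440.7]
```

View pics/side_c.png

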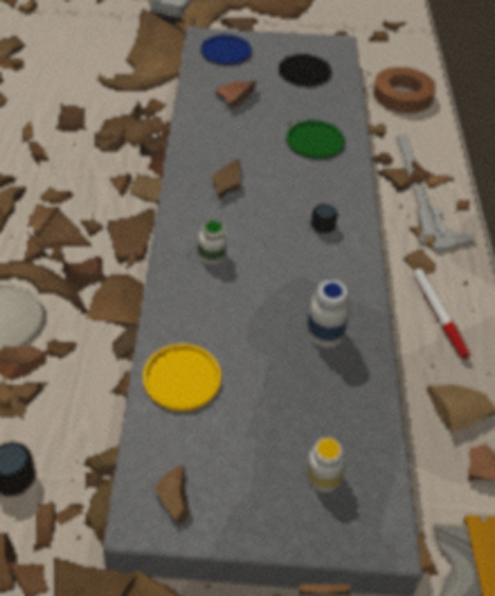

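>>> servo_tool([
  [85,[-31,-14.5,6],[0,0,0]],
  [85,[-31,-14.5,6],[0,0,0]],
  [85,[-31,-14.5,6],[0,0,0]],
  [85,[-31,-14.5,6],[0,0,0]],
  [85,[-31,-14.5,6],[0,0,0]],
  [85,[-31,-14.5,6],[0,0,0]],
  [85,[-31,-14,6],[0,0,0]],
  [85,[-29,-14,6],[0,0,0]],
], force=35)

```text
clock: 2.4
eef_pos: [445.4, 349.7, 183.2]
tcp_rot: [3.141, 0.0, 2.688]
contact_force: [0.8, 0.2, 0.0]
opening: 0.994
```

```bash
cat >> h.py <<'E'
from scipy.spatial.transform import Rotation as R
def go(x,y,z):
    s=sense();Q=R.from_euler("xyz",s["tcp_rot"])
    D=R.from_euler("xyz",[np.pi,0,2.688])
    print("tcp",s["eef_pos"],"t",round(s["clock"],2),"tool delta",Q.inv().apply(np.array([x,y,z])-s["eef_pos"]),"rot",np.degrees((Q.inv()*D).as_rotvec()))
def proj(n,P,C=None):
    K,W=C or cal(n);p=W[:3,:3]@np.array(P,float)+W[:3,3]
    if n=="wrist":
        r=np.hypot(p[0],p[1]);q=p[:2]/r*np.arctan2(r,p[2])
    else:q=p[:2]/p[2]
    return K[0,0]*q+K[:2,2]
E
python3 - <<'E'
from h import *
C=cal("wrist");f=grab_frame("wrist");cv2.imwrite("pics/w1.png",f)
s=sense();go(445,350,55)
print(proj("wrist",[445,350,98],C),proj("wrist",[436,178,123],C),proj("wrist",s["eef_pos"],C))
E
```

```text
tcp [446.9 347.  182.4] t 2.45 tool delta [  3.2   2.1 127.4] rot [-0.1  0.1 -0. ]
[317.2 209.1] [135.7 290.1] [313.3 261. ]
```

View pics/w1.png

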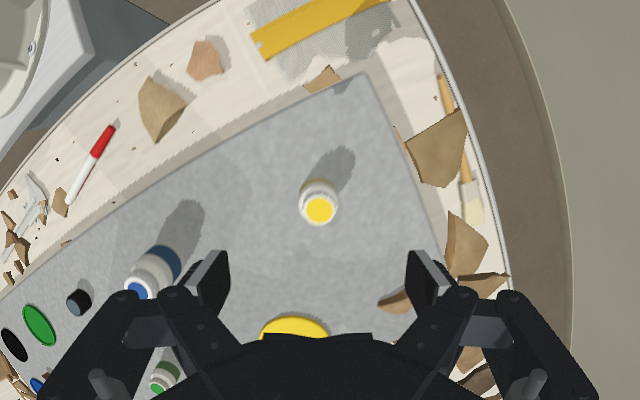

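The yellow dot is at (320,209), against a prediction of (317,209). The side and wrist cameras agree.

```bash
cat >> h.py <<'E'
RNG=dict(G=([45,110,30],[85,255,255]),B=([100,130,60],[130,255,255]),Y=([18,130,90],[35,255,255]),K=([0,0,0],[180,255,60]))
def dot(f,col,uv,z,C,n="wrist",r=20):
    hsv=cv2.cvtColor(f,cv2.COLOR_BGR2HSV);m=cv2.inRange(hsv,*map(np.array,RNG[col]))
    k=np.zeros_like(m);u,v=map(int,uv);k[max(0,v-r):v+r,max(0,u-r):u+r]=1;m*=k
    N,l,st,ce=cv2.connectedComponentsWithStats(m)
    i=min((i for i in range(1,N) if st[i,4]>12),key=lambda i:np.hypot(*(ce[i]-uv)))
    w=worldmask(n,l==i,z,C);print(col,st[i],"xy",unproj(n,ce[i],z,C)[:2],"rect",cv2.minAreaRect(w))
E
python3 - <<'E'
from h import *
C=cal("wrist");f=cv2.imread("pics/w1.png")
dot(f,"Y",(320,209),98,C);dot(f,"B",(137,290),123,C,r=12);dot(f,"G",(158,388),96,C,r=12)
dot(f,"G",(38,325),55,C,r=30);dot(f,"K",(14,344),55,C,r=24)
print("loupe top guess",unproj("wrist",(74,303),75,C), proj("wrist",(431,8,75),C))
go(445,350,55)
E
```

```text
Y [307 199  25  23 458] xy [447.4 348.1] rect ((447.58416748046875, 348.0794372558594), (18.43861198425293, 17.57829475402832), 64.0678939819336)
B [128 283  20  17 179] xy [438.5 178.3] rect ((438.2344970703125, 177.76290893554688), (19.533376693725586, 14.252683639526367), 23.8996524810791)
G [151 384  14  11  89] xy [570.3  64.2] rect ((569.7822875976562, 63.99480056762695), (16.41984748840332, 18.87921714782715), 12.509055137634277)
G [ 22 305  34  41 805] xy [ 438.6 -164.3] rect ((439.1165466308594, -167.3564453125), (79.34396362304688, 90.54383087158203), 3.947296619415283)
K [  1 329  27  33 441] xy [ 450.6 -337.7] rect ((451.1442565917969, -341.2958679199219), (78.73255920410156, 95.16463470458984), 2.627976894378662)
loupe top guess [430.4   9.5  75. ] [ 73.7 303.6]
tcp [446.9 347.  182.4] t 2.45 tool delta [  3.2   2.1 127.4] rot [-0.1  0.1 -0. ]
```

>>> servo_tool([
  [85,[1,1.5,30],[0,0,0]],
  [85,[0,0,35],[0,0,0]],
  [85,[0,0,35],[0,0,0]],
  [85,[0,0,26],[0,0,0]],
  [85,[0,0,0],[0,0,0]],
  [25,[0,0,0],[0,0,0]],
  [25,[0,0,0],[0,0,0]],
  [25,[0,0,0],[0,0,0]],
])

```text
clock: 3.45
eef_pos: [444.9, 352.7, 58.4]
tcp_rot: [3.14, 0.001, 2.688]
contact_force: [-0.5, -4.3, 15.9]
opening: 0.379
```

>>> servo_tool([
  [25,[0,0,0],[0,0,0]],
  [25,[0,0,0],[0,0,0]],
  [25,[0,0,0],[0,0,0]],
])

```text
clock: 3.82
eef_pos: [445.0, 352.6, 58.5]
tcp_rot: [3.14, 0.001, 2.688]
contact_force: [-0.5, -1.4, 6.2]
opening: 0.384
```

```bash
python3 - <<'E'
from h import *
f=grab_frame("wrist");cv2.imwrite("pics/w2.png",f[100:400]);s=sense();print(s["eef_pos"],s["contact_force"],s["wrist_torque"],s["qpos"])
E
```

```text
[444.9 352.6  58.5] [-0.9 -0.3  7.1] [-0.3  0.2  0. ] [ 0.7  0.5  1.9 -0.   0.8 -0.4]
```

View pics/w2.png

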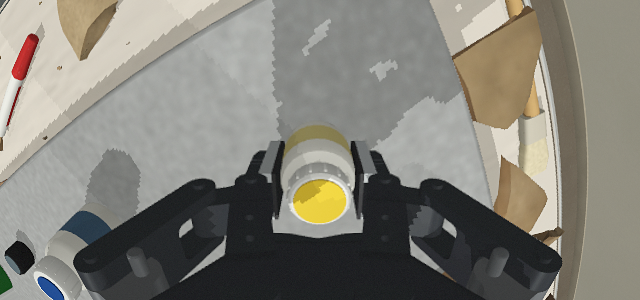

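The yellow bottle is held squarely between the pads. I'll lift it and carry it to the yellow saucer.

>>> servo_tool([
  [25,[0,0,-15],[0,0,0]],
  [25,[0,0,-20],[0,0,0]],
  [25,[-25,-4,0],[0,0,0]],
  [25,[-40,-6,0],[0,0,0]],
  [25,[-45,-7,0],[0,0,0]],
  [25,[-40,-6,0],[0,0,0]],
  [25,[-24,-4,0],[0,0,0]],
  [25,[0,0,0],[0,0,0]],
])

```text
clock: 4.88
eef_pos: [590.0, 251.0, 92.8]
tcp_rot: [3.141, 0.0, 2.686]
contact_force: [-0.2, 0.2, -1.9]
opening: 0.379
```

```bash
python3 - <<'E'
from h import *
go(590,251.5,61)
C=cal("wrist");f=grab_frame("wrist");cv2.imwrite("pics/w3.png",f)
dot(f,"Y",proj("wrist",(590,251.5,55),C),55,C,r=110);go(590,251.5,61);print(sense()["contact_force"],sense()["opening"])
E
```

```text
tcp [590.  251.   92.8] t 4.88 tool delta [ 0.2  0.4 31.8] rot [ 0.   0.  -0.1]
Y [ 252  164  130   88 7609] xy [574.8 257.8] rect ((576.9190063476562, 256.8294372558594), (81.45548248291016, 55.469085693359375), 64.53087615966797)
tcp [588.9 251.6  92.5] t 4.92 tool delta [-1.1  0.4 31.5] rot [-0.  -0.  -0.1]
[-0.5  0.5 -1.5] 0.3808887656009346
```

View pics/w3.png

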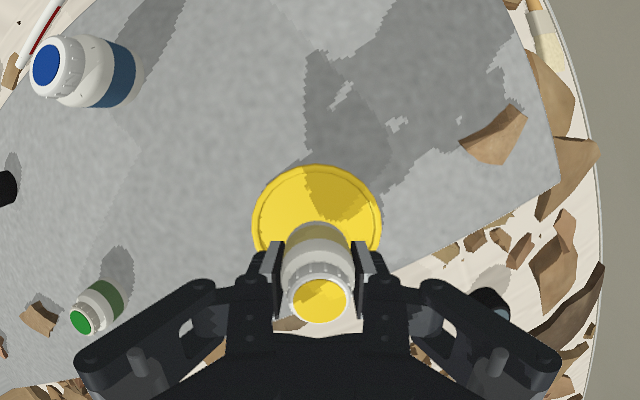

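Width and top edge of the rim put the yellow saucer at about (588.6,251.1), and the TCP is at (588.9,251.6). Lowering now.

>>> servo_tool([
  [25,[0,0,15],[0,0,0]],
  [25,[0,0,10],[0,0,0]],
  [25,[0,0,4],[0,0,0]],
  [25,[0,0,1.5],[0,0,0]],
  [25,[0,0,0],[0,0,0]],
  [25,[0,0,0],[0,0,0]],
])

```text
clock: 5.68
eef_pos: [589.3, 251.9, 62.0]
tcp_rot: [3.141, 0.001, 2.688]
contact_force: [-0.7, 0.2, -0.9]
opening: 0.38
```

>>> servo_tool([
  [25,[0,0,1],[0,0,0]],
  [25,[0,0,0],[0,0,0]],
  [48,[0,0,0],[0,0,0]],
  [60,[0,0,0],[0,0,0]],
  [60,[0,0,0],[0,0,0]],
  [60,[0,0,-15],[0,0,0]],
  [60,[0,0,-40],[0,0,0]],
  [85,[0,0,-50],[0,0,0]],
])

```text
clock: 6.68
eef_pos: [588.5, 251.5, 167.0]
tcp_rot: [-3.141, -0.001, 2.688]
contact_force: [0.1, 0.1, 0.0]
opening: 0.892
```

```bash
python3 - <<'E'
from h import *
C=cal("wrist");f=grab_frame("wrist");cv2.imwrite("pics/w4.png",f)
p=proj("wrist",(589,251.5,101),C);print(p)
for col,P in (("G",(569,65,96)),("B",(437,178,123))):
    q=proj("wrist",P,C);print(q)
    try:dot(f,col,q,P[2],C,r=14)
    except Exception as e:print(e)
go(569,65,180);print(sense()["contact_force"])
E
```

```text
[317.4 218.2]
[125.6 280.1]
G [119 271  15  20 193] xy [569.2  65.1] rect ((568.7562866210938, 64.73875427246094), (18.402952194213867, 16.814884185791016), 0.7123472094535828)
[123.1  79.6]
B [113  65  21  28 440] xy [435.5 178.1] rect ((435.8048095703125, 177.64755249023438), (17.792987823486328, 19.0963134765625), 54.6242790222168)
tcp [592.  253.1 174.9] t 6.72 tool delta [ -61.8 -179.1   -6. ] rot [ 0.4  0.3 -0. ]
[2.5 1.4 5. ]
```

View pics/w4.png

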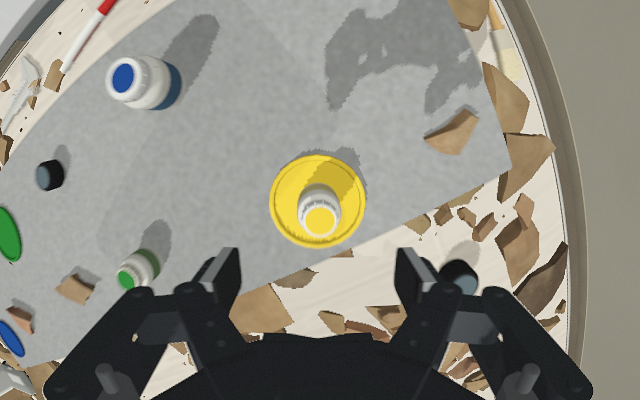

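Yellow stands upright inside its saucer. Next the green bottle at (569,65).

>>> servo_tool([
  [85,[-6.5,-18,0],[0,0,0]],
  [85,[-14,-39,0],[0,0,0]],
  [85,[-16,-44,0],[0,0,0]],
  [85,[-14,-39,0],[0,0,0]],
  [85,[-9,-26,0],[0,0,0]],
  [85,[-4,-11,0],[0,0,0]],
  [85,[0,0,0],[0,0,0]],
  [85,[0,0,0],[0,0,0]],
])

```text
clock: 7.72
eef_pos: [568.5, 65.6, 165.6]
tcp_rot: [3.141, -0.0, 2.688]
contact_force: [1.1, 0.8, -0.4]
opening: 0.989
```

```bash
python3 - <<'E'
from h import *
go(569,65,57)
C=cal("wrist");f=grab_frame("wrist");cv2.imwrite("pics/w5.png",f)
dot(f,"G",proj("wrist",(569,65,96),C),96,C,r=25)
go(569,65,57)
E
```

```text
tcp [568.5  65.6 165.6] t 7.72 tool delta [ -0.7  -0.3 108.6] rot [ 0. -0.  0.]
G [307 201  27  27 583] xy [568.3  68. ] rect ((568.2190551757812, 68.05231475830078), (18.777555465698242, 19.57131576538086), 64.08209228515625)
tcp [568.5  65.7 165.6] t 7.78 tool delta [ -0.8  -0.5 108.6] rot [ 0. -0.  0.]
```

>>> servo_tool([
  [85,[0.5,1,20],[0,0,0]],
  [85,[0,0,35],[0,0,0]],
  [85,[0,0,34],[0,0,0]],
  [85,[0,0,20],[0,0,0]],
  [85,[0,0,0],[0,0,0]],
  [25,[0,0,0],[0,0,0]],
  [25,[0,0,0],[0,0,0]],
  [25,[0,0,0],[0,0,0]],
])

```text
clock: 8.78
eef_pos: [569.1, 66.2, 57.8]
tcp_rot: [3.141, 0.001, 2.688]
contact_force: [-1.7, 2.9, 15.6]
opening: 0.379
```

>>> servo_tool([
  [25,[0,0,0],[0,0,0]],
  [25,[0,0,0],[0,0,0]],
  [25,[0,0,0],[0,0,0]],
])

```text
clock: 9.15
eef_pos: [569.1, 66.1, 57.9]
tcp_rot: [3.141, 0.001, 2.688]
contact_force: [-0.9, 1.2, 6.1]
opening: 0.379
```

>>> servo_tool([
  [25,[0,0,-15],[0,0,0]],
  [25,[0,0,-22],[0,0,0]],
  [25,[1,-16,0],[0,0,0]],
  [25,[2,-36,0],[0,0,0]],
  [25,[3,-45,0],[0,0,0]],
  [25,[3,-45,0],[0,0,0]],
  [25,[3,-45,0],[0,0,0]],
  [25,[2,-38,0],[0,0,0]],
])

```text
clock: 10.15
eef_pos: [455.0, -131.7, 93.4]
tcp_rot: [-3.141, -0.001, 2.687]
contact_force: [1.3, 0.3, -1.2]
opening: 0.38
```

>>> servo_tool([
  [25,[2,-27,0],[0,0,0]],
  [25,[1,-14,0],[0,0,0]],
  [25,[0,0,0],[0,0,0]],
  [25,[0,0,0],[0,0,0]],
])

```text
clock: 10.65
eef_pos: [436.9, -165.2, 93.7]
tcp_rot: [3.141, 0.0, 2.688]
contact_force: [-0.2, -0.3, -1.0]
opening: 0.373
```

```bash
cat >> h.py <<'E'
def saucer(f,col,xy,C):
    # circle fit to rim points (outer radius 41.5, z=55) on the side seen past the gripper
    hsv=cv2.cvtColor(f,cv2.COLOR_BGR2HSV);m=cv2.inRange(hsv,*map(np.array,RNG[col]))
    m[340:]=0
    K=np.zeros_like(m);c=[proj("wrist",(xy[0]+55*np.cos(a),xy[1]+55*np.sin(a),55),C) for a in np.linspace(0,6.28,40)]
    cv2.fillPoly(K,[np.array(c,np.int32)],1);m*=K
    w=worldmask("wrist",m>0,55,C)
    from scipy.optimize import least_squares
    d=w-np.array(xy);t=np.array([np.cos(2.688),np.sin(2.688)])
    w=w[(d@t>0)&(np.hypot(*d.T)>30)]
    r=least_squares(lambda p:np.hypot(*(w-p).T)-41.5,xy,loss="soft_l1",f_scale=1.5)
    print("saucer",col,r.x,"n",len(w),"res",np.median(abs(r.fun)))
E
python3 - <<'E'
from h import *
go(437.5,-165.5,61)
C=cal("wrist");f=grab_frame("wrist");cv2.imwrite("pics/w6.png",f)
saucer(f,"G",(437.5,-165.5),C)
print(proj("wrist",(437.5,-165.5,55),C));print(sense()["contact_force"],sense()["opening"])
E
```

```text
tcp [ 436.9 -165.2   93.7] t 10.65 tool delta [-0.7  0.  32.7] rot [ 0.  0. -0.]
saucer G [ 437.5 -167.7] n 186 res 0.4320046078752
[317.  231.9]
[-0.4  0.8 -1.2] 0.37771570230938384
```

View pics/w6.png

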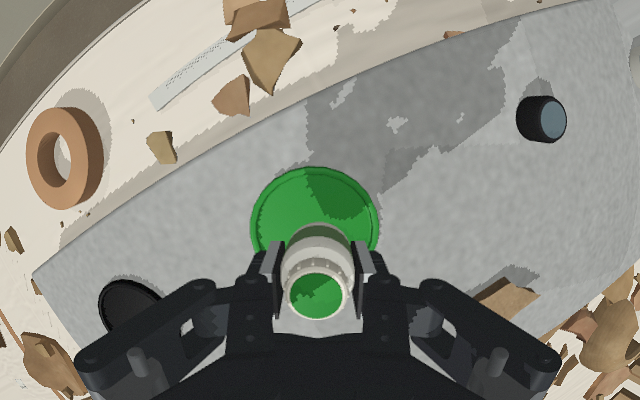

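Green saucer fits at (437.5,−167.7), about 2 mm off. I'll lower with a small correction.

>>> servo_tool([
  [25,[-1,-1,15],[0,0,0]],
  [25,[0,0,11],[0,0,0]],
  [25,[0,0,5],[0,0,0]],
  [25,[0,0,2],[0,0,0]],
  [25,[0,0,0.5],[0,0,0]],
  [25,[0,0,0],[0,0,0]],
])

```text
clock: 11.45
eef_pos: [436.5, -166.6, 60.8]
tcp_rot: [3.141, -0.001, 2.688]
contact_force: [-4.0, 2.3, 13.1]
opening: 0.377
```

>>> servo_tool([
  [48,[0,0,0],[0,0,0]],
  [60,[0,0,0],[0,0,0]],
  [60,[0,0,0],[0,0,0]],
  [60,[0,0,-15],[0,0,0]],
  [60,[0,0,-35],[0,0,0]],
  [85,[0,0,-35],[0,0,0]],
  [85,[0,0,-15],[0,0,0]],
  [85,[0,0,0],[0,0,0]],
])

```text
clock: 12.45
eef_pos: [437.6, -167.2, 161.3]
tcp_rot: [3.141, 0.002, 2.688]
contact_force: [0.0, 0.2, -0.2]
opening: 0.999
```

```bash
python3 - <<'E'
from h import *
C=cal("wrist");f=grab_frame("wrist");cv2.imwrite("pics/w7.png",f)
dot(f,"G",proj("wrist",(437.5,-166.5,99),C),99,C,r=14)
saucer(f,"G",(437.5,-165.5),C)
go(431,9,165);print(sense()["contact_force"],proj("wrist",(431,9,62),C))
E
```

```text
G [304 204  27  25 582] xy [ 435.3 -166. ] rect ((435.8416748046875, -166.36593627929688), (18.14897346496582, 17.528179168701172), 64.07674407958984)
saucer G [ 437.6 -167.9] n 139 res 0.40840751138330944
tcp [ 436.9 -166.9  160.3] t 12.5 tool delta [ 82.5 155.5  -4.8] rot [ 0.  0. -0.]
[-0.1 -0.5 -0.1] [497. 112.]
```

View pics/w7.png

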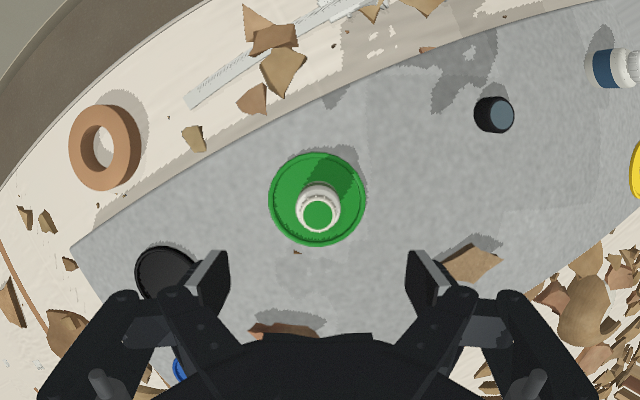

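Green stands upright in its saucer. Now the small loupe, glass at (502,116).

>>> servo_tool([
  [85,[8,15,0],[0,0,0]],
  [85,[18,34,0],[0,0,0]],
  [85,[21,40,0],[0,0,0]],
  [85,[18,34,0],[0,0,0]],
  [85,[12,22,0],[0,0,0]],
  [85,[5.5,10.5,0],[0,0,0]],
  [85,[0,0,0],[0,0,0]],
  [85,[0,0,0],[0,0,0]],
])

```text
clock: 13.5
eef_pos: [430.9, 8.5, 160.0]
tcp_rot: [-3.141, -0.0, 2.688]
contact_force: [0.6, -0.1, -0.3]
opening: 0.996
```

```bash
python3 - <<'E'
from h import *
C=cal("wrist");f=grab_frame("wrist")
p=proj("wrist",(431,9,75),C);print(p);u,v=map(int,p)
cv2.imwrite("pics/w8.png",cv2.resize(f[v-50:v+50,u-60:u+60],None,fx=5,fy=5,interpolation=cv2.INTER_CUBIC));print(u-60,v-50)
go(431,9,51)
for P in ((431,9,75),(447,9,75),(431,25,75),(415,9,75),(431,-7,75)): print((proj("wrist",P,C)-[u-60,v-50])*5)
E
```

```text
[317.8 209.7]
257 159
tcp [431.    8.3 160.1] t 13.55 tool delta [  0.3   0.6 109.1] rot [-0.  -0.  -0.1]
[304.1 253.4]
[348.9 341.7]
[398.5 209.3]
[257.8 162. ]
[211.2 296.7]
```

View pics/w8.png

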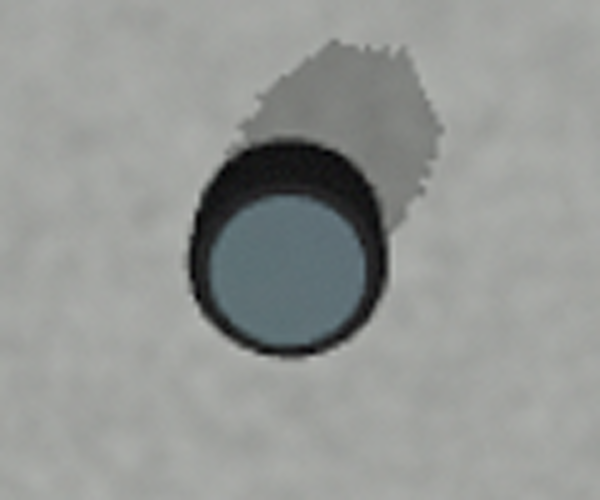

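The outline is 198 px across at about 6.2 px/mm, i.e. 32 mm, so this is the right loupe. The glass centre sits about 2.6 mm off on both tool x and tool y.

>>> servo_tool([
  [85,[-2,-2,20],[0,0,0]],
  [85,[0,0,35],[0,0,0]],
  [85,[0,0,34],[0,0,0]],
  [85,[0,0,19.5],[0,0,0]],
  [85,[0,0,0],[0,0,0]],
  [22,[0,0,0],[0,0,0]],
  [22,[0,0,0],[0,0,0]],
  [22,[0,0,0],[0,0,0]],
])

```text
clock: 14.55
eef_pos: [432.5, 6.2, 52.5]
tcp_rot: [3.141, 0.001, 2.688]
contact_force: [-0.2, -0.1, 2.5]
opening: 0.369
```

>>> servo_tool([
  [22,[0,0,0],[0,0,0]],
  [22,[0,0,0],[0,0,0]],
  [22,[0,0,0],[0,0,0]],
])

```text
clock: 14.92
eef_pos: [432.5, 6.3, 52.7]
tcp_rot: [3.141, 0.001, 2.688]
contact_force: [-2.1, -0.9, 9.2]
opening: 0.363
```

>>> servo_tool([
  [22,[0,0,-15],[0,0,0]],
  [22,[0,0,-35],[0,0,0]],
  [22,[-6,-10,-25],[0,0,0]],
  [22,[-14,-26,0],[0,0,0]],
  [22,[-20,-37,0],[0,0,0]],
  [22,[-22,-40,0],[0,0,0]],
  [22,[-22,-40,0],[0,0,0]],
  [22,[-22,-40,0],[0,0,0]],
])

```text
clock: 15.92
eef_pos: [442.6, -215.2, 127.2]
tcp_rot: [3.142, 0.001, 2.688]
contact_force: [0.7, 0.2, 0.1]
opening: 0.36
```

>>> servo_tool([
  [22,[-22,-40,0],[0,0,0]],
  [22,[-20,-37,0],[0,0,0]],
  [22,[-13,-23,10],[0,0,0]],
  [22,[-5,-10,15],[0,0,0]],
  [22,[0,0,10],[0,0,0]],
  [22,[0,0,0],[0,0,0]],
  [22,[0,0,0],[0,0,0]],
])

```text
clock: 16.8
eef_pos: [448.5, -337.9, 91.9]
tcp_rot: [3.141, -0.0, 2.689]
contact_force: [0.2, -1.2, -0.1]
opening: 0.36
```

```bash
python3 - <<'E'
from h import *
go(449,-339,55.7)
C=cal("wrist");f=grab_frame("wrist");cv2.imwrite("pics/w9.png",f)
saucer(f,"K",(449,-339),C)
print(proj("wrist",(449,-339,55),C));print(sense()["contact_force"],sense()["opening"])
E
```

```text
tcp [ 448.5 -337.9   91.9] t 16.8 tool delta [-1.  -0.7 36.2] rot [ 0. -0.  0.]
saucer K [ 449.  -341.3] n 186 res 0.40956255867021696
[315.8 233.3]
[ 0.6 -0.1 -0.1] 0.35936409272203745
```

View pics/w9.png

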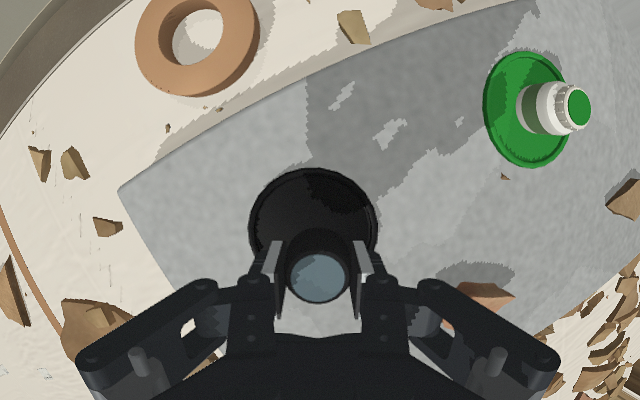

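>>> servo_tool([
  [22,[-1.5,-2,15],[0,0,0]],
  [22,[0,0,13],[0,0,0]],
  [22,[0,0,5],[0,0,0]],
  [22,[0,0,2],[0,0,0]],
  [22,[0,0,0.5],[0,0,0]],
  [22,[0,0,0],[0,0,0]],
])

```text
clock: 17.6
eef_pos: [449.0, -341.4, 56.5]
tcp_rot: [-3.141, 0.0, 2.688]
contact_force: [-0.6, -0.2, 0.5]
opening: 0.359
```

>>> servo_tool([
  [22,[0,0,1],[0,0,0]],
  [22,[0,0,0],[0,0,0]],
  [42,[0,0,0],[0,0,0]],
  [44,[0,0,0],[0,0,0]],
  [44,[0,0,-12],[0,0,0]],
  [50,[0,0,-30],[0,0,0]],
  [85,[0,0,-40],[0,0,0]],
  [85,[0,0,-20],[0,0,0]],
])

```text
clock: 18.6
eef_pos: [449.6, -341.9, 160.2]
tcp_rot: [-3.141, 0.003, 2.688]
contact_force: [0.3, -0.5, 0.6]
opening: 0.977
```

```bash
python3 - <<'E'
from h import *
C=cal("wrist");f=grab_frame("wrist");cv2.imwrite("pics/w10.png",f)
saucer(f,"K",(449,-340.5),C);print(proj("wrist",(449,-341,78),C))
dot(f,"G",proj("wrist",(437.5,-166.5,99),C),99,C,r=14)
try: dot(f,"B",proj("wrist",(571,-386,55),C),55,C,r=60)
except Exception as e:print(e)
go(436.5,178,180)
E
```

```text
saucer K [ 449.4 -341.7] n 142 res 0.401258719238065
[317.9 209.3]
G [510  92  20  24 397] xy [ 435.4 -165.5] rect ((435.70263671875, -165.46282958984375), (19.526594161987305, 17.763402938842773), 70.70986938476562)
B [ 290  294   81   44 2739] xy [ 559.  -381.6] rect ((557.709716796875, -382.3209228515625), (80.72244262695312, 52.21600341796875), 70.85956573486328)
tcp [ 450.4 -342.5  162.1] t 18.65 tool delta [240.6 461.7 -19.7] rot [-0.1  0.3 -0. ]
```

View pics/w10.png

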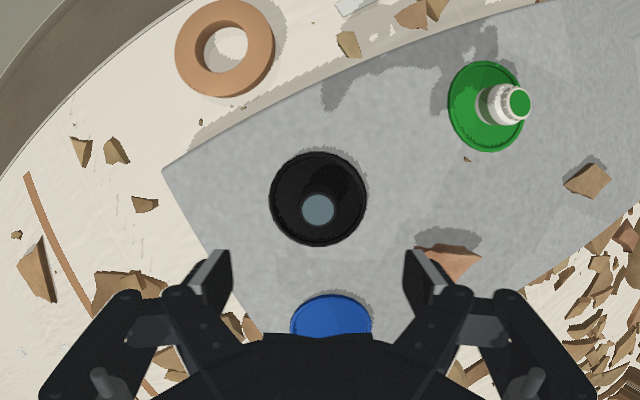

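The loupe is upright and centred in the black saucer. Last is the blue bottle.

>>> servo_tool([
  [85,[5.5,10.5,-4],[0,0,0]],
  [85,[13,25,-8],[0,0,0]],
  [85,[20.5,40,-8],[0,0,0]],
  [85,[20.5,40,0],[0,0,0]],
  [85,[20.5,40,0],[0,0,0]],
  [85,[20.5,40,0],[0,0,0]],
  [85,[20.5,40,0],[0,0,0]],
  [85,[20.5,40,0],[0,0,0]],
])

```text
clock: 19.65
eef_pos: [441.0, -29.7, 176.5]
tcp_rot: [-3.141, -0.002, 2.688]
contact_force: [0.9, 0.0, -0.6]
opening: 0.997
```

>>> servo_tool([
  [85,[20.5,40,0],[0,0,0]],
  [85,[20.5,40,0],[0,0,0]],
  [85,[20.5,40,0],[0,0,0]],
  [85,[18.5,36,0],[0,0,0]],
  [85,[11.5,22,0],[0,0,0]],
  [85,[4.5,9,0],[0,0,0]],
  [85,[0,0,0],[0,0,0]],
  [85,[0,0,0],[0,0,0]],
])

```text
clock: 20.65
eef_pos: [437.8, 177.7, 177.0]
tcp_rot: [-3.141, -0.0, 2.687]
contact_force: [-0.2, -0.7, -0.8]
opening: 0.996
```

```bash
python3 - <<'E'
from h import *
C=cal("wrist");f=grab_frame("wrist");cv2.imwrite("pics/w11.png",f)
p=proj("wrist",(436.5,178,123),C);print(p);dot(f,"B",p,123,C,r=24)
go(436.5,178,71)
E
```

```text
[316.7 221.1]
B [305 206  29  29 670] xy [436.6 179.8] rect ((436.6014099121094, 179.69949340820312), (18.846628189086914, 19.77693748474121), 64.05583190917969)
tcp [437.9 177.6 177.2] t 20.7 tool delta [  1.4  -0.3 106.2] rot [-0.  -0.  -0.1]
```

>>> servo_tool([
  [85,[1.5,0.5,20],[0,0,0]],
  [85,[0,0,34],[0,0,0]],
  [85,[0,0,33],[0,0,0]],
  [85,[0,0,19],[0,0,0]],
  [85,[0,0,0],[0,0,0]],
  [32,[0,0,0],[0,0,0]],
  [32,[0,0,0],[0,0,0]],
  [32,[0,0,0],[0,0,0]],
])

```text
clock: 21.7
eef_pos: [437.5, 179.6, 72.4]
tcp_rot: [3.141, 0.001, 2.688]
contact_force: [-1.8, -2.1, 9.2]
opening: 0.475
```

>>> servo_tool([
  [32,[0,0,0],[0,0,0]],
  [32,[0,0,0],[0,0,0]],
  [32,[0,0,0],[0,0,0]],
])

```text
clock: 22.08
eef_pos: [437.5, 179.6, 72.4]
tcp_rot: [3.141, 0.001, 2.688]
contact_force: [-1.6, -2.4, 10.0]
opening: 0.471
```

>>> servo_tool([
  [32,[0,0,-15],[0,0,0]],
  [32,[0,0,-30],[0,0,0]],
  [32,[-8,-9.5,-15],[0,0,0]],
  [32,[-18,-21.5,0],[0,0,0]],
  [32,[-29,-35.5,0],[0,0,0]],
  [32,[-29,-35.5,0],[0,0,0]],
  [32,[-29,-35.5,0],[0,0,0]],
  [32,[-29,-35.5,0],[0,0,0]],
])

```text
clock: 23.08
eef_pos: [488.8, -40.3, 131.7]
tcp_rot: [3.141, 0.001, 2.688]
contact_force: [1.4, -0.4, -1.3]
opening: 0.474
```

>>> servo_tool([
  [32,[-29,-35.5,0],[0,0,0]],
  [32,[-29,-35.5,0],[0,0,0]],
  [32,[-29,-35.5,0],[0,0,0]],
  [32,[-29,-35.5,0],[0,0,0]],
  [32,[-29,-35.5,0],[0,0,0]],
  [32,[-29,-35.5,0],[0,0,0]],
  [32,[-29,-35.5,0],[0,0,0]],
  [32,[-16,-19.5,0],[0,0,0]],
])

```text
clock: 24.08
eef_pos: [567.7, -378.0, 131.5]
tcp_rot: [-3.141, 0.001, 2.686]
contact_force: [0.4, 0.5, -0.9]
opening: 0.471
```

>>> servo_tool([
  [32,[-8,-9.5,5],[0,0,0]],
  [32,[0,0,12],[0,0,0]],
  [32,[0,0,5],[0,0,0]],
  [32,[0,0,0],[0,0,0]],
  [32,[0,0,0],[0,0,0]],
])

```text
clock: 24.7
eef_pos: [571.3, -386.5, 109.5]
tcp_rot: [-3.142, 0.0, 2.689]
contact_force: [0.1, 0.1, -0.9]
opening: 0.477
```

```bash
python3 - <<'E'
from h import *
go(572,-387,75.4)
C=cal("wrist");f=grab_frame("wrist");cv2.imwrite("pics/w12.png",f)
saucer(f,"B",(572,-387),C)
print(proj("wrist",(572,-387,55),C));print(sense()["contact_force"],sense()["opening"])
E
```

```text
tcp [ 571.3 -386.5  109.5] t 24.7 tool delta [-0.8 -0.2 34.1] rot [-0.  0.  0.]
saucer B [ 574.8 -388.3] n 166 res 0.4303550283215287
[316.7 223.9]
[ 0.7  0.2 -0.5] 0.47070009668066887
```

View pics/w12.png

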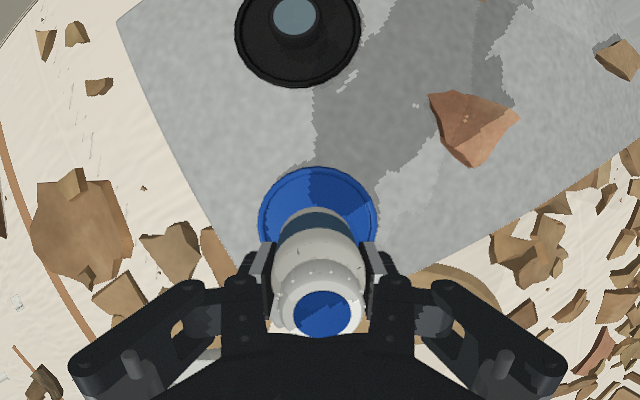

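>>> servo_tool([
  [32,[-2.5,0,15],[0,0,0]],
  [32,[0,0,11],[0,0,0]],
  [32,[0,0,5],[0,0,0]],
  [32,[0,0,2],[0,0,0]],
  [32,[0,0,0.5],[0,0,0]],
  [32,[0,0,0],[0,0,0]],
])

```text
clock: 25.5
eef_pos: [573.6, -388.3, 76.0]
tcp_rot: [-3.142, 0.001, 2.688]
contact_force: [-0.8, -0.0, -0.6]
opening: 0.473
```

>>> servo_tool([
  [32,[0,0,1.2],[0,0,0]],
  [32,[0,0,0],[0,0,0]],
  [52,[0,0,0],[0,0,0]],
  [62,[0,0,0],[0,0,0]],
  [62,[0,0,0],[0,0,0]],
  [62,[0,0,-15],[0,0,0]],
  [70,[0,0,-40],[0,0,0]],
  [85,[0,0,-40],[0,0,0]],
])

```text
clock: 26.5
eef_pos: [573.4, -388.2, 171.5]
tcp_rot: [-3.142, 0.0, 2.688]
contact_force: [0.5, -0.8, -0.0]
opening: 0.989
```

>>> servo_tool([
  [85,[0,0,-25],[0,0,0]],
  [85,[0,0,0],[0,0,0]],
  [85,[0,0,0],[0,0,0]],
])

```text
clock: 26.88
eef_pos: [573.0, -387.9, 194.2]
tcp_rot: [3.142, -0.001, 2.688]
contact_force: [0.5, -0.3, 0.5]
opening: 0.996
```

```bash
python3 - <<'E'
from h import *
C=cal("wrist");f=grab_frame("wrist");g=grab_frame("side");S=cal("side")
dot(f,"B",proj("wrist",(574,-388,126),C),126,C,r=16);print(sense()["eef_pos"])
for c,P in (("B",(574,-388,126)),("G",(437,-167,99)),("Y",(589,251.5,101))):
    try: dot(g,c,proj("side",P,S),P[2],S,"side",r=6)
    except Exception as e: print(c,e)
a=f[100:400,:];b=cv2.resize(g[110:310,250:450],(300,300));cv2.imwrite("pics/w13.png",np.hstack([a[:, 90:590],b]))
E
```

```text
B [306 204  27  27 579] xy [ 574.1 -386.2] rect ((574.0206298828125, -386.83258056640625), (18.61263084411621, 19.61248207092285), 64.84466552734375)
[ 572.7 -387.7  193.3]
B min() iterable argument is empty
G min() iterable argument is empty
Y [306 271   9   8  58] xy [590.1 249.6] rect ((590.0621948242188, 249.8309326171875), (18.334253311157227, 19.795928955078125), 4.922972202301025)
```

View pics/w13.png

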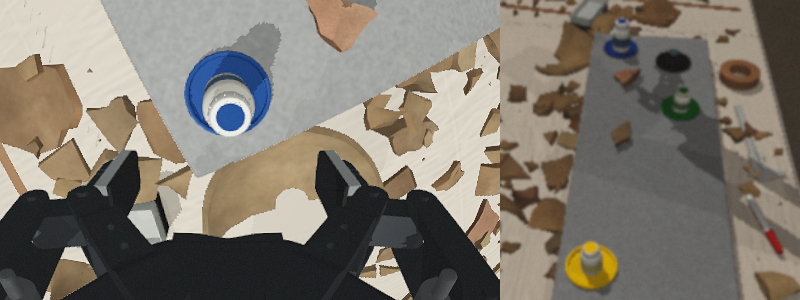

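All four are upright in their saucers and the arm is clear of them, so I'm handing in.

```bash
python3 -c "
from rig import *
print(sign_off())"
```

```text
the job is handed in; nothing more can be done
None
```

The three bottles are in the saucers matching their bands, and the 32 mm loupe is in the black saucer. All four are released. The larger look-alike loupe on the table was not touched. I handed in at about 27 s on the clock, well under the 104 s limit, with the gripper about 70 mm above the blue bottle and touching nothing.

- **Position and uprightness:** the last wrist and side pictures show everything upright inside its lip. The wrist-camera fits put the green and blue bottles within about 3 mm of their saucer centres. Yellow came out about 2 mm off by the side camera. The loupe I judged by eye and by the release position.
- **Forces:** the largest wrist force reading I saw was about 16 N.
- **Checks that failed:** in the final side picture the colour search did not find the blue and green cap dots, though both bottles are visible upright there. Their positions therefore rest on the wrist camera alone.
- **Small disagreement:** the side and wrist cameras differed by 2 to 3 mm on a few points.

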